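# Open the vial reader with the pry tool and hold the block home for reading

## Robot

A 6-joint arm with a two-finger parallel gripper is mounted at the origin on the work surface. World frame = base frame: x ahead of the robot, y to its left, z up, the work surface at z = 0. Lengths are in m, angles in degrees, forces in N, time in s.
With the tool pointing down it reaches from about 0.4 to 0.825 m from the base axis. Payload 7 kg.
Tool frame: the origin (TCP) lies midway between the tips of the shut fingers; the grasp point (between the pads) lies 19 mm behind it; z points along the fingers, y is the direction in which the jaws open and shut (so a half turn about z gives the same grasp; the last joint's range is limited). The gripper opens to 88 mm and grips with 3 to 60 N. Pads are 19 mm wide; open, the fingers measure 130 mm over their backs; the gripper's body (78 mm by 193 mm) begins 47 mm behind the grasp point.
Start: joints at [16.507, 20.546, 0.682, 0, -70.136, -16.507], TCP at [0.675, -0, 0.227] pointing down, gripper open.
Joint ranges: [-176.03, 176.03], [-82.01, 121.73], [-58.28, 71.71], [-173.87, 95.51], [-174.79, -0.11], [-173.66, 173.66]. Speed limits (degrees/s): [136.94, 136.94, 172.46, 180, 180, 180].

## Interface

Orientations are given as a 3x3 rotation matrix whose columns are the frame's x, y, z axes.
In Python, from rig import robot gives the robot as it stands. Calls block until the motion is done:
- robot.goto(position, orientation): joint-space move of the TCP to a pose.
- robot.servo_line(position, ori=None, speed=0.15): straight line of the TCP; ori=None keeps the orientation; speed is the mean speed in m/s.
- robot.movej(angles): joint-space move.
- robot.move_gripper(opening): opening from 0.0 (shut) to 1.0 (fully open); the grip force is fixed at half the most; returns when the fingers have stopped.
- robot.dwell(seconds).
- robot.ik(position, orientation): joint angles nearest the present ones, or None.
- robot.grab_frame(name): name is "scene" or "side" or "wrist"; returns (picture, depth): 384x512x3 uint8, red, green, blue; 384x512 float32, m along the optical axis (not along the pixel's ray), 0 where there is no reading.
- robot.camera_info(name): a dict with "vfov" (degrees; the focal length in pixels is half the picture's height over the tangent of half this angle, whatever the lens; pixels are square), "cx", "cy" (the principal point, pixels), "k1" (the pictures are not rectified: a ray, as slopes to the right and down, at radius r is drawn at 1 + k1 r^2 times it, then the intrinsics apply), "view" (4x4, takes a point from world to camera coordinates); the wrist camera has in their place "T_tool_cam" (4x4, takes a point from camera to tool coordinates, whose origin is the TCP and whose axes are the flange's). Camera axes: x right, y down, z forward; pixel columns grow to the right and rows downward; lengths in m; the calibration is good to about 2 mm. A picture is of the moment at which its call begins: read the wrist's pose just before it. camera_info takes no time and is no camera call.
A pose or a line that the arm cannot do raises robot.Unreachable and nothing moves.
- robot.job_done(): hands the job in, once; it reports no verdict.
Readings, each from a call of its own:
- robot.read_t(): time.
- robot.read_qpos(): joint angles.
- robot.read_qvel(): joint speeds.
- robot.read_effort(): joint torques, N m.
- robot.read_position(): TCP position.
- robot.read_tcp_rot(): TCP orientation.
- robot.read_force(): force on the tool from outside, world axes, zero at the start.
- robot.read_ft_torque(): the same for the moment, N m.
- robot.read_grip_width(): opening from 0.0 (shut) to 1.0 (fully open).
Only numpy, scipy, OpenCV 4.12 (cv2) and the standard library are available. Lean on these libraries where they do the work, as an engineer would, in place of code of your own. Each camera call takes 0.05 s, during which the arm holds its last target.

## Task

Take the yellow pry tool from its stand and use its blade, not your fingers, to lever the teal cover of the vial reader up from its front lip until the cover stands open, upright or beyond. Then, with the tool's tip in the step of the aluminium vial block, push the block square against the brass fence at the back and down on the bed with one diagonal push, and finish while still gripping the tool and holding the block firmly against both. Leave the bottle, jar and beaker where they are.

Things in the scene. Friction and masses are not known exactly. Their poses are not given: they have to be found in the camera images.
- pry_tool: flat pry tool, 60 g, upright in the stand, blade down. Origin: centre of the blade's tip; z runs along the tool from tip to handle's end. Steel blade 3 thick (x), 18 wide (y), z 0 to 55; yellow handle 16 (x) by 22 (y), z 55 to 120. In the stand its shoulder (z 55) rests on the stand's top; the blade is free in the slot and is drawn straight up
- pry_grip (a point): point on the tool's axis, 85 from the tip, at which to grip the handle from above with the fingers closing along the tool's y (22 mm)
- stand: fixed grey tool stand 60 x 60 x 65 high, slot in its top 60 deep for the blade (slot's long side along its y). Origin: centre of its underside
- reader: fixed white vial reader, low box 140 wide (y), x -80 to +90; front looks to -x. Origin on the work surface. Inside: y -58 to +58, x -66 (front wall) to +50 (fence), bed top at z 12. Front wall: outer face x -76, top z 40; side walls' top z 52; closed cover's underside z 53, so a 13 mm gap lies between front wall and cover
- bed: the reader's dark fixed floor plate on which the block stands, top at z 12 above the work surface. Smooth: the block slides on it easily (friction about 0.2). Origin = the reader's origin (on the work surface)
- fence: fixed brass bar across the back of the bed, 116 long (y), 13 thick, 12 to 44 above the work surface. Origin: centre of its front face (the face the block is pushed against), at x +50, z 28 in the reader's frame; x points away from the block, into the bar
- cover (a joint): hinge of the cover, rad: 0 closed (level; it starts at 0 to 0.06), grows as it opens upward, pi/2 upright, stop at 1.9. Stiff hinge: it stays where it is left; about 1.5 N at the lip lifts it
- cover_hinge (a point): centre of the cover's hinge axis (along y), at the level of the cover's underside: x +78, z 53 in the reader's frame
- cover_lip (a point): middle of the lower front edge of the cover's lip; at 172 from the hinge axis. Closed, it overhangs the front wall by 18 and is 53 above the work surface. It swings with the cover, and the point's x axis points from lip to hinge
- cover_panel: teal cover panel, 168 x 140 x 6, 100 g, yellow stripe along its front lip. Origin on the hinge axis; x points from lip to hinge
- vial_block: loose aluminium block, about 250 g, 60 (x) x 70 (y), on the bed under the cover, 8 to 30 mm in front of the fence and slightly askew. Origin: centre of its underside; x points to the fence. Full depth up to z 14, where a step 16 deep runs along its front (x -30 to -14); behind the step it rises to z 28, with blue vial caps up to z 35
- block_step (a point): middle of the inside corner of the block's step (x -14, z 14 in the block's frame), where the tool's tip pushes both down and towards the fence
- block_back (a point): middle of the block's back face (x +30, z 16 in the block's frame), which comes to lie on the fence
- solvent_bottle: amber bottle, 56 across, 120 high, loose; origin: centre of its underside; leave alone
- cap_jar: white jar with red cap, 56 across, 65 high, loose; origin: centre of its underside; leave alone
- beaker: glass beaker, 60 across, 75 high, loose; origin: centre of its underside; leave alone
Mind the look-alikes: they are no part of the job. Of the things shaped like the pry_tool, the yellow one is meant.

How it is judged (in metres and radians):
On the way, in this order (a step that is already met when the one before it is completed fails the run):
1. the tool is drawn from its stand, in the fingers (contact force between the fingers and pry_tool above 3 N and height (world z) of pry_tool above 0.025 m and contact force between pry_tool and stand below 0.1 N), for 0.1 s.
2. the tool levers the cover: it pushes on the cover while this is partly open (value of joint cover above 0.15 rad and contact force between pry_tool and cover_panel above 0.3 N), for 0.05 s.
3. the cover stands open (value of joint cover above 1.35 rad), for 0.2 s.
4. the tool presses the block against fence and bed (contact force between pry_tool and vial_block above 4 N and contact force between vial_block and fence above 3 N and contact force between vial_block and bed above 6 N), for 0.2 s.
At the end, for the whole second after the job is handed in: Tool gripped (3 N), its tip in the block's step, pushing it (4 N); block bears on fence over 3 N and on bed over 6 N with its weight, within 3 mm of both, square and level to 0.05 rad, still, untouched by fingers and arm; cover open beyond 1.35 rad (all of step 4 and contact force between the fingers and pry_tool above 3 N and contact force between each of the arm, the fingers and vial_block below 0.5 N and x of block_back in the frame of fence between -0.003 and 0.003 m and angle between the x axis of vial_block and the x axis of fence, either way round below 0.05 rad and angle between vial_block's own z axis and vertical below 0.05 rad and z of vial_block in the frame of bed below 0.015 m and linear speed of vial_block below 0.01 m/s and value of joint cover above 1.35 rad and x of pry_tool in the frame of vial_block between -0.034 and -0.01 m and z of pry_tool in the frame of vial_block below 0.022 m); the arm keeps its last pose, push and grip.
It fails at once if fingers or arm push on the cover (over 1 N) (contact force between any of the fingers, the arm and cover_panel above 1 N).
It fails at once if the bottle, jar or beaker is moved by more than 30 mm (distance of any of solvent_bottle, cap_jar, beaker from where it was at the start of the episode above 0.03 m).
It also fails if it takes over 48 s, if anything falls off the work surface, if the arm or the gripper's body presses on something with over 40 N, if the wrist force passes 120 N, or if a joint passes its speed limit or range.

## Working session

There is one attempt and no reset: what is moved stays moved. The work goes in short steps, each a Python script; the robot and the scene stay as the last script left them, time stands still between calls to the robot, and variables do not carry over. Pictures are saved under pics/ and viewed, and the job is handed in when it is done.

```bash
ls; mkdir -p pics; python3 - <<'E'
from rig import robot
import cv2,numpy as np
for n in ["scene","side","wrist"]:
    im,d=robot.grab_frame(n)
    cv2.imwrite(f"pics/{n}0.png",im[:,:,::-1]); np.save(f"pics/{n}0.npy",d); np.save(f"pics/{n}0im.npy",im)
    print(n,robot.camera_info(n), (d>0).mean())
print(robot.read_t(),robot.read_position(),robot.read_tcp_rot())
E
```

```text
pics
scene {'vfov': 46.99426994527491, 'cx': 252.0597868137083, 'cy': 189.9622186103906, 'k1': -0.10581884330075651, 'view': array([[-3.97397828e-01,  9.17646357e-01,  3.61259245e-04,
         2.28000970e-01],
       [ 6.17631772e-01,  2.67764011e-01, -7.39481865e-01,
        -2.86644896e-01],
       [-6.78679571e-01, -2.93645362e-01, -6.73176382e-01,
         1.42260171e+00],
       [ 0.00000000e+00,  0.00000000e+00,  0.00000000e+00,
         1.00000000e+00]])} 0.9958241780598959
side {'vfov': 45.94246789136353, 'cx': 248.61903965468449, 'cy': 183.19619901280853, 'k1': -0.16810477626156853, 'view': array([[ 0.91299564, -0.40767155,  0.01558397, -0.51717963],
       [-0.20734302, -0.49657252, -0.84286689,  0.1972822 ],
       [ 0.35135143,  0.76630257, -0.5378964 ,  0.99758096],
       [ 0.        ,  0.        ,  0.        ,  1.        ]])} 0.995819091796875
wrist {'vfov': 67.39558496027354, 'cx': 252.95530871164684, 'cy': 186.18770929549427, 'k1': -0.017740637233232565, 'T_tool_cam': array([[-1.03567645e-03, -9.66919625e-01, -2.55079136e-01,
         6.87808972e-02],
       [ 9.99999163e-01, -1.19913497e-03,  4.85306464e-04,
        -2.26646217e-04],
       [-7.75126657e-04, -2.55078420e-01,  9.66920058e-01,
        -1.57841999e-01],
       [ 0.00000000e+00,  0.00000000e+00,  0.00000000e+00,
         1.00000000e+00]])} 0.9705708821614584
0.15 [ 6.74637323e-01 -3.64879436e-05  2.25853465e-01] [[-1.03686155e-04 -9.99999207e-01 -1.25491750e-03]
 [-9.99999985e-01  1.03864339e-04 -1.41924755e-04]
 [ 1.42054984e-04  1.25490277e-03 -9.99999203e-01]]
```

View pics/scene0.png

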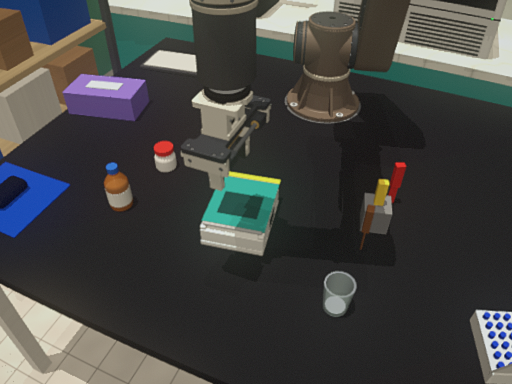

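View pics/side0.png

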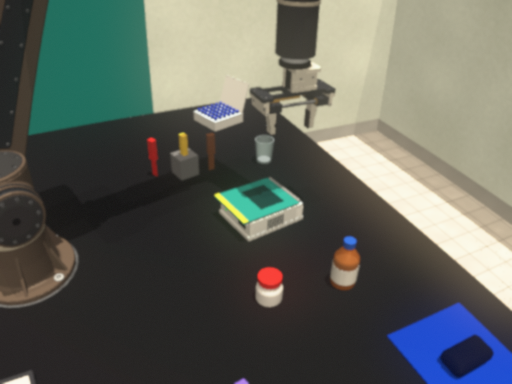

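View pics/wrist0.png

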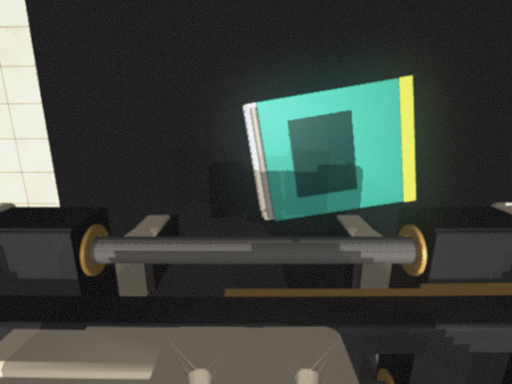

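```bash
cat > h.py <<'E'
import numpy as np, cv2
def K(ci,h=384):
    f=h/2/np.tan(np.radians(ci['vfov'])/2)
    return f,np.array([[f,0,ci['cx']],[0,f,ci['cy']],[0,0,1.]])
def slopes(ci,uv):
    f,k=K(ci); uv=np.asarray(uv,float).reshape(-1,1,2)
    # drawn = s*(1+k1 r^2): OpenCV's radial model
    return cv2.undistortPointsIter(uv,k,np.array([ci['k1'],0,0,0.]),None,None,(3,100,1e-10)).reshape(-1,2)
def cam2world(ci,pos=None,R=None):
    if 'view' in ci: return np.linalg.inv(ci['view'])
    T=np.eye(4);T[:3,:3]=R;T[:3,3]=pos
    return T@ci['T_tool_cam']
def pts(ci,d,uv,pos=None,R=None):
    uv=np.asarray(uv); s=slopes(ci,uv); z=d[uv[:,1].astype(int),uv[:,0].astype(int)]
    P=np.c_[s*z[:,None],z,np.ones(len(z))]; P=P[z>0]
    return (cam2world(ci,pos,R)@P.T).T[:,:3]
def onplane(ci,uv,h,pos=None,R=None):
    s=slopes(ci,uv);T=cam2world(ci,pos,R)
    D=np.c_[s,np.ones(len(s))]@T[:3,:3].T; o=T[:3,3]
    return o+D*((h-o[2])/D[:,2])[:,None]
def maskuv(m): 
    v,u=np.nonzero(m); return np.c_[u,v]
def hsv(im): return cv2.cvtColor(im,cv2.COLOR_RGB2HSV)
E
cat > a.py <<'E'
from rig import robot
from h import *
R0=np.array([[-1.03686155e-04,-9.99999207e-01,-1.25491750e-03],[-9.99999985e-01,1.03864339e-04,-1.41924755e-04],[1.42054984e-04,1.25490277e-03,-9.99999203e-01]])
p0=np.array([6.74637323e-01,-3.64879436e-05,2.25853465e-01])
def biggest(m):
    n,l,s,c=cv2.connectedComponentsWithStats(m.astype(np.uint8)); 
    for i in np.argsort(-s[1:,4])[:4]+1: yield l==i,s[i]
for n in ["scene","side","wrist"]:
    im=np.load(f"pics/{n}0im.npy");d=np.load(f"pics/{n}0.npy");ci=robot.camera_info(n);H=hsv(im)
    a=(p0,R0) if n=="wrist" else (None,None)
    cols={'yellow':(22,32),'teal':(75,95),'red':(0,4),'brown':(5,18)}
    for c,(lo,hi) in cols.items():
        m=(H[...,0]>=lo)&(H[...,0]<=hi)&(H[...,1]>130)&(H[...,2]>60)
        for mm,s in biggest(m):
            if s[4]<30: continue
            P=pts(ci,d,maskuv(mm),*a)
            if len(P)==0: continue
            if np.median(P[:,0])<0.1 : continue
            print(n,c,s,'lo',P.min(0).round(3),'hi',P.max(0).round(3),'med',np.median(P,0).round(3))
            if n=='wrist' and s[4]>1000:
                cc,_=cv2.findContours(mm.astype(np.uint8),0,1)
                hull=cv2.convexHull(max(cc,key=cv2.contourArea))
                q=cv2.boxPoints(cv2.minAreaRect(hull))
                print(q.round(1).tolist(), onplane(ci,q,0.059,*a).round(4).tolist())
E
python3 a.py
```

```text
scene yellow [374 179  16  27 300] lo [ 0.301  0.246 -0.004] hi [0.485 0.275 0.131] med [0.481 0.264 0.101]
scene yellow [229 171  52  13 236] lo [ 0.415 -0.119 -0.003] hi [0.756 0.039 0.295] med [ 0.499 -0.026  0.062]
scene teal [ 201  177   79   55 2152] lo [ 0.496 -0.126 -0.002] hi [0.722 0.058 0.246] med [ 0.588 -0.019  0.06 ]
scene red [388 162  19  41 385] lo [ 0.208  0.273 -0.003] hi [0.401 0.304 0.12 ] med [0.391 0.289 0.078]
scene red [153 140  21  17 271] lo [ 0.382 -0.376 -0.004] hi [ 0.51  -0.265  0.067] med [ 0.487 -0.289  0.063]
scene brown [104 172  25  22 409] lo [ 0.553 -0.418 -0.003] hi [ 0.682 -0.284  0.103] med [ 0.667 -0.301  0.08 ]
scene brown [361 205  14  44 221] lo [0.547 0.248 0.003] hi [0.568 0.262 0.122] med [0.564 0.255 0.093]
scene brown [ 0  9 21 17 94] lo [ 0.133 -1.203  0.184] hi [ 0.231 -1.104  0.21 ] med [ 0.165 -1.131  0.204]
scene brown [110 202  22  10  71] lo [ 0.648 -0.33  -0.004] hi [ 0.682 -0.284  0.015] med [ 0.674 -0.295  0.007]
side yellow [214 192  33  31 181] lo [ 0.483 -0.105 -0.002] hi [0.528 0.13  0.064] med [ 0.501 -0.034  0.061]
sid
[... 1365 characters left out ...]
]
[[256.3999938964844, 98.4000015258789], [396.8999938964844, 77.5999984741211], [415.1000061035156, 200.0], [274.6000061035156, 220.8000030517578]] [[0.6706, -0.0814, 0.059], [0.5205, -0.103, 0.059], [0.4816, 0.0342, 0.059], [0.6485, 0.06, 0.059]]
wrist brown [ 80 225  28  36 234] lo [ 0.721 -0.036  0.299] hi [ 0.723 -0.029  0.313] med [ 0.722 -0.033  0.309]
wrist brown [406 284  37  12 141] lo [ 0.625 -0.024  0.315] hi [ 0.636 -0.022  0.321] med [ 0.629 -0.023  0.319]
wrist brown [ 80 259  24  17 140] lo [ 0.721 -0.029  0.303] hi [ 0.723 -0.02   0.314] med [ 0.722 -0.025  0.311]
wrist brown [474 283  29  12 129] lo [ 0.608 -0.024  0.315] hi [ 0.617 -0.022  0.321] med [ 0.613 -0.023  0.318]
```

```bash
python3 - <<'E'
import cv2
im=cv2.imread('pics/scene0.png'); a=cv2.resize(im[150:270,340:430],None,fx=4,fy=4,interpolation=2)
im=cv2.imread('pics/side0.png'); b=cv2.resize(im[120:220,130:230],None,fx=4,fy=4,interpolation=2)
cv2.imwrite('pics/ca.png',a);cv2.imwrite('pics/cb.png',b)
E
```

```text
(no output)
```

View pics/ca.png

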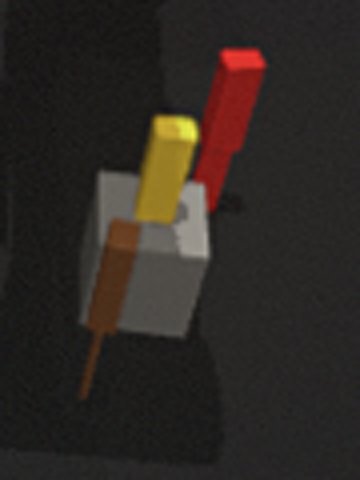

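View pics/cb.png

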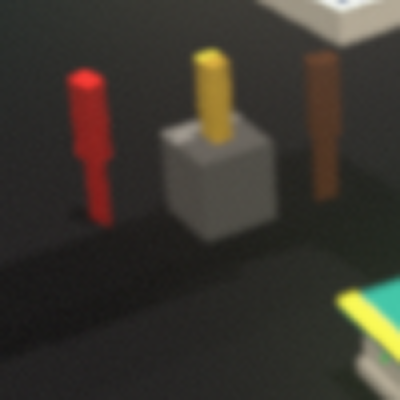

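```bash
python3 - <<'E'
from rig import robot
from h import *
R=np.array([[0,-1,0],[-1,0,0],[0,0,-1.]])
t=robot.read_t()
robot.goto([0.478,0.265,0.29],R)
p,Rr=robot.read_position(),robot.read_tcp_rot()
im,d=robot.grab_frame("wrist")
cv2.imwrite("pics/w1.png",im[:,:,::-1]); np.savez("pics/w1.npz",im=im,d=d,p=p,R=Rr)
print(t,robot.read_t(),p,robot.read_force())
E
```

```text
0.15 1.4667 [0.47841261 0.26455936 0.28974325] [ 0.56599225 -0.12287906  0.32693666]
```

View pics/w1.png

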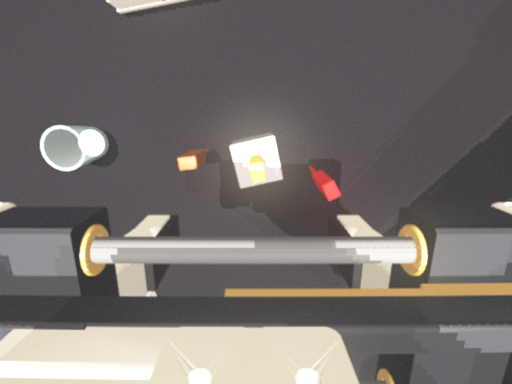

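```bash
python3 - <<'E'
from rig import robot
from h import *
z=np.load("pics/w1.npz");im,d,p,R=z['im'],z['d'],z['p'],z['R'];ci=robot.camera_info("wrist");H=hsv(im)
cv2.imwrite("pics/w1c.png",cv2.resize(im[110:210,170:350,::-1],None,fx=4.4,fy=4.4,interpolation=2))
m=np.zeros(d.shape,bool)
m[120:200,215:300]=True
uv=maskuv(m&(d>0));P=pts(ci,d,uv,p,R)
for lo,hi,n in [(0.058,0.072,'stand'),(0.122,0.138,'handle')]:
    k=(P[:,2]>lo)&(P[:,2]<hi); 
    r=cv2.minAreaRect(P[k][:,:2].astype(np.float32)*1000); print(n,k.sum(),np.median(P[k],0),r)
y=(H[...,0]>18)&(H[...,0]<34)&(H[...,1]>110)&(H[...,2]>80)&m
uv=maskuv(y);P=pts(ci,d,uv,p,R);print('yellow',len(uv),P.min(0),P.max(0),uv.min(0),uv.max(0))
for lo in (.122,.126):
    k=P[:,2]>lo;print(cv2.minAreaRect(P[k][:,:2].astype(np.float32)*1000),k.sum())
s=(H[...,1]<60)&(H[...,2]>90)&m
uv2=maskuv(s|y);c=cv2.minAreaRect(uv2.astype(np.float32));q=cv2.boxPoints(c)
print(q,cv2.minAreaRect((onplane(ci,q,.065,p,R)[:,:2]*1000).astype(np.float32)))
for nm,lohi in (('red',(0,4)),('brown',(5,16))):
    mm=(H[...,0]>=lohi[0])&(H[...,0]<=lohi[1])&(H[...,1]>130)&(H[...,2]>60);mm[:100]=0;mm[205:]=0
    P=pts(ci,d,maskuv(mm),p,R);k=P[:,2]>.11;print(nm,P[k].mean(0),P.max(0))
E
```

```text
stand 1619 [0.47429715 0.25874075 0.06479296] ((474.38275146484375, 263.90362548828125), (60.003353118896484, 60.35719680786133), 12.674873352050781)
handle 277 [0.47498124 0.26307172 0.12949294] ((474.36407470703125, 263.80047607421875), (15.906671524047852, 22.073537826538086), 12.781280517578125)
yellow 59 [0.4695742  0.25167914 0.07784196] [0.48083435 0.25402615 0.12218812] [251 156] [260 162]
((476.0649108886719, 252.94703674316406), (0.0, 0.0), 0.0) 1
((0.0, 0.0), (0.0, 0.0), 0.0) 0
[[215.      199.     ]
 [215.      120.00001]
 [299.      120.     ]
 [299.      199.     ]] ((472.701171875, 261.4242248535156), (107.25425720214844, 116.85694885253906), 89.89419555664062)
red [0.38769114 0.28664108 0.11878363] [0.39808146 0.33752273 0.12155789]
brown [0.55119317 0.25247637 0.11702872] [0.59683282 0.28365742 0.12145577]
```

View pics/w1c.png

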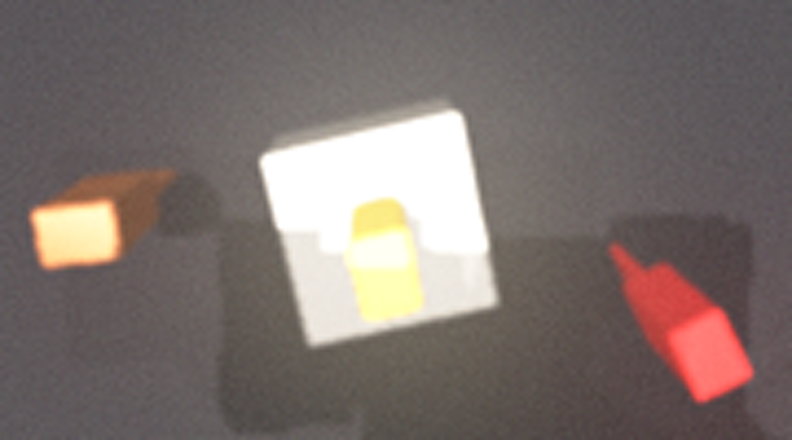

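```bash
python3 - <<'E'
from rig import robot
from h import *
R0=np.array([[-1.03686155e-04,-9.99999207e-01,-1.25491750e-03],[-9.99999985e-01,1.03864339e-04,-1.41924755e-04],[1.42054984e-04,1.25490277e-03,-9.99999203e-01]])
p0=np.array([6.74637323e-01,-3.64879436e-05,2.25853465e-01])
im=np.load("pics/wrist0im.npy");d=np.load("pics/wrist0.npy");ci=robot.camera_info("wrist")
m=np.zeros(d.shape,bool);m[60:215,235:430]=1
P=pts(ci,d,maskuv(m&(d>0)),p0,R0)
k=(P[:,2]>.05)&(P[:,2]<.075);Q=P[k]
A=np.c_[Q[:,:2],np.ones(len(Q))];c=np.linalg.lstsq(A,Q[:,2],rcond=None)[0]
for _ in range(3):
    r=Q[:,2]-A@c;g=abs(r)<.003;c=np.linalg.lstsq(A[g],Q[g,2],rcond=None)[0]
print('plane',c,g.mean(),r[g].std())
r=cv2.minAreaRect((Q[g][:,:2]*1000).astype(np.float32));print(r);print(cv2.boxPoints(r))
# front edge: per image row the front-most inlier
G=Q[g]
ang=np.radians(9.3)
for it in range(4):
    ex=np.array([np.cos(ang),np.sin(ang)]);ey=np.array([-ex[1],ex[0]])
    x=G[:,:2]@ex;y=G[:,:2]@ey
    b=np.linspace(y.min()+.01,y.max()-.01,16);F=[]
    for lo,hi in zip(b[:-1],b[1:]):
        kk=(y>=lo)&(y<hi);j=np.argmin(x[kk]);F.append(G[kk][j])
    F=np.array(F);s=np.polyfit(F[:,:2]@ey,F[:,:2]@ex,1);ang-=np.arctan(s[0])
print('yaw',np.degrees(ang),'front x along ex',s[1],'y range',y.min(),y.max(),'xmax',x.max(),F[:,2].mean())
ex=np.array([np.cos(ang),np.sin(ang)]);ey=np.array([-ex[1],ex[0]])
print('lip mid',ex*s[1]+ey*(y.min()+y.max())/2)
E
```

```text
plane [-0.01177466 -0.00010808  0.06714545] 0.9951283394447354 0.0008623747879109286
((581.2482299804688, -21.699256896972656), (177.4695281982422, 140.75828552246094), 9.570911407470703)
[[ 482.0468     32.946484]
 [ 505.45038  -105.85252 ]
 [ 680.44965   -76.345   ]
 [ 657.0461     62.45401 ]]
yaw 9.800456636524283 front x along ex 0.48117973400938086 y range -0.1908614785151612 -0.049621556049688716 xmax 0.6580446232829992 0.06092257846597116
lip mid [ 0.49462485 -0.03658164]
```

```bash
cat >> h.py <<'E'
YAW=np.radians(9.6);EX=np.array([np.cos(YAW),np.sin(YAW),0]);EY=np.array([-EX[1],EX[0],0]);EZ=np.array([0,0,1.])
O=np.array([0.5865,-0.0208,0])
L=0.066
def w(x,y,z): return O+EX*x+EY*y+EZ*z
def ori(a,s=-1):
    d=EX*np.cos(a)-EZ*np.sin(a);y=s*EY
    return np.c_[np.cross(y,d),y,d]
def tcp(tip,a,s=-1): 
    R=ori(a,s); return tip-L*R[:,2],R
E
python3 - <<'E'
from rig import robot
from h import *
for s in (-1,1):
  yw=np.radians(12.7);y=s*np.array([-np.sin(yw),np.cos(yw),0]);Rp=np.c_[np.cross(y,[0,0,-1]),y,[0,0,-1]]
  print(s,'pick',robot.ik([.4744,.2638,.076],Rp))
  for a in (30,40,45,50,60):
    A=np.radians(a)
    for nm,tip in (('lip',w(-.084,0,.043)),('up',w(.078-.01,0,.2)),('mid',w(-.04,0,.16)),('blk',w(.006,0,.026)),('pre',w(-.13,0,.06))):
        q=robot.ik(*tcp(tip,A,s));print(s,a,nm,None if q is None else np.round(q,0))
E
```

```text
-1 pick [ 49.76918271  16.7321682  -27.06959328   0.         -46.19823851
  52.93081729]
-1 30 lip [ -57.   21.  -55. -105.  -55. -106.]
-1 30 up [ -4.  -5. -32. -74. -13. 171.]
-1 30 mid [ -24.   -9.  -42.  -86.  -29. -166.]
-1 30 blk [ -45.   26.  -50. -118.  -53. -104.]
-1 30 pre [ -62.   14.  -55.  -96.  -55. -114.]
-1 40 lip [ -29.    2.  -46.  -91.  -29. -152.]
-1 40 up None
-1 40 mid None
-1 40 blk [ -24.   11.  -39. -101.  -26. -145.]
-1 40 pre [ -28.   -6.  -48.  -81.  -29. -163.]
-1 45 lip [ -5.  -2. -44. -69. -11. 169.]
-1 45 up None
-1 45 mid None
-1 45 blk None
-1 45 pre None
-1 50 lip None
-1 50 up [ 10.  -5. -55.  50.  -1.  40.]
-1 50 mid None
-1 50 blk None
-1 50 pre None
-1 60 lip None
-1 60 up [ 19.  -2. -34.  10. -29.  72.]
-1 60 mid [ 22. -11. -49.  16. -23.  64.]
-1 60 blk None
-1 60 pre None
1 pick [  49.76918271   16.7321682   -27.06959328    0.          -46.19823851
 -127.06918271]
1 30 lip [ -57.   21.  -55. -105.  -55.   74.]
1 30 up [ -4.  -5. -32. -74. -13.  -9.]
1 30 mid [-24.  -9. -42. -86. -29.  14.]
1 30 blk [ -45.   26.  -50. -118.  -53.   76.]
1 30 pre [-62.  14. -55. -96. -55.  66.]
1 40 lip [-29.   2. -46. -91. -29.  28.]
1 40 up None
1 40 mid None
1 40 blk [ -24.   11.  -39. -101.  -26.   35.]
1 40 pre [-28.  -6. -48. -81. -29.  17.]
1 45 lip [ -5.  -2. -44. -69. -11. -11.]
1 45 up None
1 45 mid None
1 45 blk [ -6.   8. -36. -77. -11.  -2.]
1 45 pre None
1 50 lip None
1 50 up [  10.   -5.  -55.   50.   -1. -140.]
1 50 mid None
1 50 blk None
1 50 pre None
1 60 lip None
1 60 up [  19.   -2.  -34.   10.  -29. -108.]
1 60 mid [  22.  -11.  -49.   16.  -23. -116.]
1 60 blk None
1 60 pre None
```

```bash
cat > fk.py <<'E'
import numpy as np
from scipy.spatial.transform import Rotation as Ro
# zero config: forearm and tool along +x ; offsets p1..p6 (rows) in zero frame
def fk(q,P,sg=(1,1,-1,1,-1,1)):
    q=np.radians(q);ax=['z','y','y','x','y','x'];R=np.eye(3);p=np.zeros(3)
    for i in range(6):
        R=R@Ro.from_euler(ax[i],sg[i]*q[i]).as_matrix(); p=p+R@P[i]
    return p,R
E
python3 - <<'E'
from rig import robot
from fk import *
import itertools
from scipy.optimize import least_squares
rng=np.random.default_rng(0);S=[]
while len(S)<40:
    pos=[rng.uniform(.4,.7),rng.uniform(-.3,.3),rng.uniform(.1,.45)]
    D=Ro.from_euler('zyx',[rng.uniform(-60,60),rng.uniform(-30,30),rng.uniform(-30,30)],degrees=True).as_matrix()@np.array([[0,-1,0],[-1,0,0],[0,0,-1.]])
    q=robot.ik(pos,D)
    if q is not None: S.append((np.array(q),np.array(pos),D))
# orientation: find signs
best=None
for sg in itertools.product((1,-1),repeat=6):
    sgg=sg
    Ms=[fk(q,np.zeros((6,3)),sgg)[1].T@D for q,_,D in S]
    sp=np.std(Ms,axis=0).max()
    if best is None or sp<best[0]: best=(sp,sgg,np.mean(Ms,0))
print(best)
sg=best[1]
A=[];b=[]
for q,p,D in S:
    cols=[]
    for j in range(18):
        P=np.zeros(18);P[j]=1;cols.append(fk(q,P.reshape(6,3),sg)[0])
    A.append(np.array(cols).T);b.append(p)
A=np.vstack(A);b=np.hstack(b);x,*_=np.linalg.lstsq(A,b,rcond=None);print(x.reshape(6,3).round(4),abs(A@x-b).max())
np.savez('fk.npz',P=x.reshape(6,3),sg=sg,E=best[2])
E
```

```text
(np.float64(2.8375145371540466e-16), (1, 1, -1, -1, -1, -1), array([[ 1.23472463e-16,  1.30464448e-16,  1.00000000e+00],
       [-1.00000000e+00,  5.08823742e-17,  1.26175632e-16],
       [-9.09753201e-17, -1.00000000e+00,  1.31325823e-16]]))
[[ 0.      0.      0.1988]
 [-0.      0.      0.6016]
 [ 0.2318  0.      0.    ]
 [ 0.2318 -0.0959  0.    ]
 [ 0.189  -0.0959  0.    ]
 [ 0.189  -0.     -0.    ]] 8.326672684688674e-16
```

```bash
cat >> fk.py <<'E'
from scipy.optimize import least_squares
_z=np.load('fk.npz');P_,sg_,E_=_z['P'],_z['sg'],_z['E']
LO=np.array([-176.03,-82.01,-58.28,-173.87,-174.79,-173.66])+.3;HI=np.array([176.03,121.73,71.71,95.51,-0.11,173.66])-.3
def FK(q):
    p,R=fk(q,P_,sg_);return p,R@E_
def solve(pos,D,seeds):
    out=[]
    def f(q):
        p,R=FK(q);return np.r_[(p-pos)*5,Ro.from_matrix(R.T@D).as_rotvec()]
    for s in seeds:
        r=least_squares(f,np.clip(s,LO+1,HI-1),bounds=(LO,HI),max_nfev=60)
        if r.cost<1e-10 and not any(np.abs(r.x-o).max()<2 for o in out): out.append(r.x)
    return out
E
python3 - <<'E'
from fk import *
from h import *
rng=np.random.default_rng(1)
seeds=[rng.uniform([-60,-60,-58,-170,-150,-170],[60,60,40,95,-1,170]) for _ in range(25)]+[np.array([20,0,-40,0,-30,60.]),np.array([20,0,-40,0,-30,-120.])]
for s in (-1,1):
 for a in (20,30,40,45,50,55,60,70,75):
  A=np.radians(a)
  for nm,tip in (('lip',w(-.084,0,.043)),('mid',w(-.04,0,.16)),('up',w(.068,0,.2)),('blk',w(.006,0,.026))):
    p,D=tcp(tip,A,s);o=solve(p,D,seeds)
    print(s,a,nm,[x.round(0).astype(int).tolist() for x in o])
E
```

```text
-1 20 lip []
-1 20 mid [[-50, 4, -50, -103, -57, -127]]
-1 20 up [[-33, 3, -40, -109, -42, -137]]
-1 20 blk [[-55, 51, -55, -120, -78, -75]]
-1 30 lip [[-57, 21, -55, -105, -55, -106]]
-1 30 mid [[-24, -9, -42, -86, -29, -166]]
-1 30 up [[-4, -5, -32, -74, -13, 171]]
-1 30 blk [[-45, 26, -50, -118, -53, -104]]
-1 40 lip [[-29, 2, -46, -91, -29, -152]]
-1 40 mid []
-1 40 up []
-1 40 blk [[-24, 11, -39, -101, -26, -145]]
-1 45 lip [[-5, -2, -44, -69, -11, 169]]
-1 45 mid []
-1 45 up []
-1 45 blk []
-1 50 lip []
-1 50 mid []
-1 50 up [[10, -5, -55, 50, -1, 40]]
-1 50 blk []
-1 55 lip []
-1 55 mid []
-1 55 up [[19, -4, -41, 18, -19, 65]]
-1 55 blk []
-1 60 lip []
-1 60 mid [[22, -11, -49, 16, -23, 64]]
-1 60 up [[19, -2, -34, 10, -29, 72]]
-1 60 blk []
-1 70 lip [[22, -1, -53, 13, -19, 66]]
-1 70 mid [[21, -5, -36, 6, -40, 75]]
-1 70 up [[18, 4, -21, 4, -45, 79]]
-1 70 blk [[19, 9, -44, 11, -17, 70]]
-1 75 lip [[21, 2, -46, 6, -28, 73]]
-1 75 mid [[20, -2, -31, 4, -47, 78]]
-1 75 up [[18, 7, -15, 3, -53, 81]]
-1 75 blk [[19, 11, -37, 5, -27, 77]]
1 20 lip []
1 20 mid [[-50, 4, -50, -103,
[... 315 characters left out ...]
 40 blk [[-24, 11, -39, -101, -26, 35]]
1 45 lip [[-5, -2, -44, -69, -11, -11]]
1 45 mid []
1 45 up []
1 45 blk [[-6, 8, -36, -77, -11, -2]]
1 50 lip []
1 50 mid []
1 50 up [[10, -5, -55, 50, -1, -140]]
1 50 blk []
1 55 lip []
1 55 mid []
1 55 up [[19, -4, -41, 18, -19, -115]]
1 55 blk []
1 60 lip []
1 60 mid [[22, -11, -49, 16, -23, -116]]
1 60 up [[19, -2, -34, 10, -29, -108]]
1 60 blk []
1 70 lip [[22, -1, -53, 13, -19, -114]]
1 70 mid [[21, -5, -36, 6, -40, -105]]
1 70 up [[18, 4, -21, 4, -45, -101]]
1 70 blk [[19, 9, -44, 11, -17, -110]]
1 75 lip [[21, 2, -46, 6, -28, -107]]
1 75 mid [[20, -2, -31, 4, -47, -102]]
1 75 up [[18, 7, -15, 3, -53, -99]]
1 75 blk [[19, 11, -37, 5, -27, -103]]
```

```bash
cat >> fk.py <<'E'
def joints(q):
    q=np.radians(q);ax=['z','y','y','x','y','x'];R=np.eye(3);p=np.zeros(3);out=[]
    P=P_.copy(); P[3]=[0.2318,2*P_[3][1],0]; P[4]=[.189,0,0]
    for i in range(6):
        R=R@Ro.from_euler(ax[i],sg_[i]*q[i]).as_matrix(); p=p+R@P[i]; out.append(p.copy())
        if i==3: out.insert(-1, p-R@np.array([0,P[3][1],0]))
    return np.array(out) # shoulder, elbow, midforearm, forearm end, wrist(j5) , flange-ish, tcp
E
cat >> h.py <<'E'
def ori2(a,psi,s=1,roll=0):
    e=EX*np.cos(psi)+EY*np.sin(psi);y=s*(-EX*np.sin(psi)+EY*np.cos(psi))
    d=e*np.cos(a)-EZ*np.sin(a);R=np.c_[np.cross(y,d),y,d]
    from scipy.spatial.transform import Rotation as Ro
    return Ro.from_rotvec(roll*d).as_matrix()@R
E
cat > srch.py <<'E'
from fk import *
from h import *
rng=np.random.default_rng(1)
seeds=[rng.uniform([-100,-60,-58,-170,-150,-170],[100,60,40,95,-1,170]) for _ in range(14)]+[np.array([-57,21,-55,-105,-55,74.]),np.array([20,0,-40,0,-30,-100.])]
print(joints([16.507,20.546,.682,0,-70.136,-16.507]).round(3))
for psi in (-75,-60,-45,-30,-15,0,15,30,45,60,75):
 for a in (20,30,40,50):
  A,S=np.radians([a,psi])
  for y in (-.05,0.05):
   R=ori2(A,S);tip=w(-.084,y,.043);p=tip-L*R[:,2]
   for q in solve(p,R,seeds):
    J=joints(q);print(psi,a,y,q.round(0).astype(int).tolist(),'wrist',J[4].round(2),'rad',round(np.hypot(*J[4][:2]),2),'fend',J[3].round(2))
E
python3 srch.py
```

```text
[[ 0.     0.     0.199]
 [ 0.202  0.06   0.762]
 [ 0.411  0.122  0.683]
 [ 0.62   0.184  0.605]
 [ 0.675 -0.     0.605]
 [ 0.675 -0.     0.416]
 [ 0.675 -0.     0.227]]
-75 20 0.05 [64, 39, -55, 51, -67, 87] wrist [0.32 0.39 0.19] rad 0.51 fend [0.15 0.31 0.21]
-75 30 0.05 [61, 30, -56, 52, -62, 93] wrist [0.34 0.36 0.27] rad 0.49 fend [0.16 0.29 0.26]
-75 40 0.05 [57, 22, -57, 51, -56, 101] wrist [0.35 0.32 0.33] rad 0.48 fend [0.17 0.27 0.3 ]
-75 50 0.05 [52, 16, -55, 47, -51, 111] wrist [0.38 0.27 0.38] rad 0.47 fend [0.19 0.25 0.34]
-15 40 -0.05 [-33, 1, -48, -105, -21, 35] wrist [ 0.17 -0.05  0.33] rad 0.18 fend [ 0.26 -0.17  0.45]
0 20 -0.05 [-70, 43, -53, -103, -71, 96] wrist [ 0.1  -0.15  0.19] rad 0.18 fend [ 0.13 -0.34  0.18]
0 30 -0.05 [-57, 20, -49, -99, -54, 65] wrist [ 0.13 -0.15  0.27] rad 0.2 fend [ 0.2  -0.31  0.33]
0 40 -0.05 [-35, 5, -42, -86, -33, 28] wrist [ 0.18 -0.14  0.33] rad 0.23 fend [ 0.3  -0.21  0.46]
0 40 0.05 [-23, 0, -48, -97, -24, 30] wrist [ 0.16 -0.04  0.33] rad 0.17 fend [ 0.28 -0.12  0.46]
0 50 -0.05 [5, -2, -48, -39, -5, -48] wrist [ 0.23 -0.13  
[... 3327 characters left out ...]
31]
75 20 0.05 [-32, 42, -5, -58, -92, 52] wrist [ 0.46 -0.4   0.19] rad 0.61 fend [ 0.61 -0.38  0.3 ]
75 30 -0.05 [-34, 39, 1, -50, -91, 46] wrist [ 0.48 -0.47  0.27] rad 0.67 fend [ 0.62 -0.41  0.38]
75 30 0.05 [-28, 35, -8, -54, -84, 47] wrist [ 0.46 -0.37  0.27] rad 0.59 fend [ 0.6  -0.32  0.38]
75 40 -0.05 [-29, 33, -3, -45, -83, 41] wrist [ 0.48 -0.42  0.33] rad 0.64 fend [ 0.61 -0.34  0.44]
75 40 0.05 [-22, 28, -11, -49, -77, 40] wrist [ 0.46 -0.32  0.33] rad 0.57 fend [ 0.59 -0.24  0.44]
75 50 -0.05 [-23, 26, -7, -39, -75, 34] wrist [ 0.49 -0.37  0.38] rad 0.61 fend [ 0.6  -0.26  0.48]
75 50 0.05 [-15, 21, -14, -43, -69, 31] wrist [ 0.47 -0.27  0.38] rad 0.54 fend [ 0.58 -0.15  0.49]
```

```bash
python3 - <<'E'
from rig import robot
from h import *
yw=np.radians(12.7);y=-np.array([-np.sin(yw),np.cos(yw),0]);Rp=np.c_[np.cross(y,[0,0,-1]),y,[0,0,-1]]
robot.goto([.4744,.2638,.17],Rp)
robot.servo_line([.4744,.2638,.0765],speed=.08)
print(robot.read_position(),robot.read_force())
robot.move_gripper(0.0)
print(robot.read_grip_width()*88,robot.read_force(),robot.read_t())
robot.servo_line([.4744,.2638,.18],speed=.08)
print(robot.read_grip_width()*88,robot.read_force(),robot.read_position(),robot.read_t())
robot.servo_line([.4744,.2638,.30],speed=.25)
im,d=robot.grab_frame("scene");cv2.imwrite("pics/s2.png",im[:,:,::-1])
im,d=robot.grab_frame("side");cv2.imwrite("pics/d2.png",im[:,:,::-1])
print(robot.read_t(),robot.read_qpos())
E
```

```text
[0.47471861 0.26410577 0.0770371 ] [-0.84415588 -0.35398315  0.13599824]
21.894855499650202 [ 0.19346383  0.25910282 -0.32533265] 5.4
22.03266619832657 [-0.10493936  0.17047821 -1.55916102] [0.47414263 0.26360126 0.1794128 ] 6.8417
7.575 [ 4.97683135e+01  5.75887862e+00 -9.31843198e+00 -2.79788840e-02
 -7.50533314e+01  5.29311246e+01]
```

```bash
cat > plan.py <<'E'
from fk import *
from h import *
def tippose(th,a,psi,y,b,pre=0):
    # reader-frame tip centre for cover at th with edge/tip contact
    t=.0015
    if th<a: E=np.array([.078-.172*np.cos(th),.053+.172*np.sin(th)])
    d=ori2(a,psi)[:,2]
    hx=np.cos(a)*np.cos(psi)   # d along EX
    if th<np.arctan2(np.sin(a),hx):
        # blade upper face through the lip edge; tip b (in x) ahead of it
        x=E[0]+b if False else .078-.172*np.cos(th)+b
        z=.053+.172*np.sin(th)-b/np.cos(psi)*np.tan(a)-t/np.cos(a)
    else:
        r=.172-b/np.cos(np.arctan2(np.sin(a),hx))
        x=.078-r*np.cos(th);z=.053+r*np.sin(th)
        n=np.array([-np.sin(th),-np.cos(th)])*t
        x+=n[0];z+=n[1]
    return w(x,y,z)
def traj():
    out=[]
    for thd in np.arange(-2,107,4):
        f=np.clip(thd/90,0,1)
        a=np.radians(32-8*f);psi=np.radians(30-15*f)
        tip=tippose(np.radians(thd),a,psi,-.02,.010+.012*f);R=ori2(a,psi)
        out.append((thd,tip-L*R[:,2],R))
    return out
if __name__=='__main__':
    seed=np.array([-45,23,-32,-75,-63,50.])
    for thd,p,R in traj():
        s=solve(p,R,[seed])
        if not s: print(thd,None);continue
        dq=abs(s[0]-seed).max();seed=s[0];J=joints(seed)
        print(thd,((p+L*R[:,2]-O)@np.c_[EX,EY,EZ]).round(3),p.round(3),seed.round(0).astype(int).tolist(),round(dq,1),'wr',J[4].round(2),'fe',J[3].round(2))
    R=ori2(np.radians(32),np.radians(30))
    tip=w(-.16,-.06,.09);print('pre',solve(tip-L*R[:,2],R,[np.array([-45,23,-32,-75,-63,50.])]))
    for a in (35,40,45):
      for psi in (0,8,15):
        for x in (-.025,.006):
          R=ori2(np.radians(a),np.radians(psi));tip=w(x,0,.026)
          s=solve(tip-L*R[:,2],R,[np.array([-24,11,-39,-101,-26,35.])])
          print('blk',a,psi,x,[(q.round(0).tolist(),joints(q)[4].round(2)) for q in s])
E
python3 plan.py
```

```text
-2 [-0.084 -0.02   0.038] [ 0.464 -0.09   0.073] [-45, 23, -31, -73, -62, 47] 2.6 wr [ 0.22 -0.29  0.27] fe [ 0.36 -0.36  0.38]
2 [-0.084 -0.02   0.05 ] [ 0.464 -0.09   0.085] [-45, 21, -31, -73, -62, 46] 1.8 wr [ 0.22 -0.29  0.28] fe [ 0.36 -0.35  0.4 ]
6 [-0.082 -0.02   0.062] [ 0.465 -0.089  0.096] [-45, 19, -31, -73, -62, 44] 1.6 wr [ 0.21 -0.29  0.29] fe [ 0.35 -0.35  0.41]
10 [-0.08  -0.02   0.073] [ 0.466 -0.089  0.107] [-45, 18, -31, -73, -63, 42] 1.6 wr [ 0.21 -0.29  0.3 ] fe [ 0.35 -0.34  0.42]
14 [-0.077 -0.02   0.085] [ 0.469 -0.088  0.119] [-44, 16, -31, -73, -63, 41] 1.7 wr [ 0.21 -0.28  0.31] fe [ 0.35 -0.34  0.44]
18 [-0.073 -0.02   0.096] [ 0.472 -0.087  0.13 ] [-44, 15, -31, -73, -63, 39] 1.7 wr [ 0.21 -0.28  0.32] fe [ 0.34 -0.33  0.45]
22 [-0.069 -0.02   0.107] [ 0.476 -0.085  0.14 ] [-44, 13, -31, -73, -63, 37] 1.7 wr [ 0.21 -0.28  0.33] fe [ 0.34 -0.33  0.46]
26 [-0.063 -0.02   0.118] [ 0.481 -0.084  0.151] [-43, 12, -31, -74, -62, 35] 1.7 wr [ 0.21 -0.27  0.34] fe [ 0.34 -0.32  0.47]
30 [-0.057 -0.02   0.129] [ 0.486 -0.083  0.161] [-43, 11, -30, -74, -62, 34] 
[... 3501 characters left out ...]
([-29.0, 13.0, -35.0, -82.0, -38.0, 31.0], array([ 0.25, -0.17,  0.31]))]
blk 40 15 0.006 [([-25.0, 15.0, -33.0, -83.0, -36.0, 29.0], array([ 0.28, -0.16,  0.31]))]
blk 45 0 -0.025 [([-9.0, 6.0, -38.0, -79.0, -13.0, 2.0], array([ 0.25, -0.08,  0.34]))]
blk 45 0 0.006 [([-6.0, 8.0, -36.0, -77.0, -11.0, -2.0], array([ 0.28, -0.07,  0.34]))]
blk 45 8 -0.025 [([-15.0, 8.0, -36.0, -76.0, -23.0, 9.0], array([ 0.26, -0.12,  0.34]))]
blk 45 8 0.006 [([-12.0, 9.0, -34.0, -75.0, -21.0, 6.0], array([ 0.29, -0.11,  0.34]))]
blk 45 15 -0.025 [([-19.0, 10.0, -34.0, -72.0, -31.0, 13.0], array([ 0.28, -0.16,  0.34]))]
blk 45 15 0.006 [([-16.0, 11.0, -31.0, -72.0, -29.0, 10.0], array([ 0.31, -0.15,  0.34]))]
```

```bash
python3 - <<'E'
from fk import *
from h import *
qa=np.array([49.77,5.76,-9.32,0,-75.05,52.93]);R=ori2(np.radians(32),np.radians(30))
tip=w(-.16,-.06,.09);qb=solve(tip-L*R[:,2],R,[np.array([-45,23,-32,-75,-63,50.])])[0]
print(tip,qb)
for qs in ([qa,qb],):
  for f in np.linspace(0,1,11):
    q=qa+(qb-qa)*f;p,R=FK(q);J=joints(q);print(round(f,1),'tcp',p.round(2),'tip',(p+L*R[:,2]).round(2),'wr',J[4].round(2),'fe',J[3].round(2))
E
```

```text
[ 0.43874676 -0.10664276  0.09      ] [-54.00532275  16.0266653  -29.48179196 -64.18572593 -70.0836722
  41.93448828]
0.0 tcp [0.47 0.26 0.3 ] tip [0.47 0.26 0.23] wr [0.47 0.26 0.68] fe [0.33 0.39 0.68]
0.1 tcp [0.47 0.19 0.26] tip [0.47 0.2  0.19] wr [0.51 0.17 0.63] fe [0.4  0.32 0.65]
0.2 tcp [0.46 0.13 0.22] tip [0.45 0.14 0.16] wr [0.53 0.08 0.59] fe [0.45 0.25 0.63]
0.3 tcp [0.44 0.08 0.19] tip [0.43 0.1  0.13] wr [ 0.52 -0.02  0.55] fe [0.49 0.16 0.6 ]
0.4 tcp [0.42 0.05 0.17] tip [0.41 0.07 0.11] wr [ 0.5  -0.1   0.51] fe [0.51 0.07 0.58]
0.5 tcp [0.41 0.01 0.15] tip [0.4  0.05 0.09] wr [ 0.46 -0.18  0.47] fe [ 0.51 -0.02  0.56]
0.6 tcp [ 0.4  -0.01  0.13] tip [0.39 0.03 0.08] wr [ 0.4  -0.24  0.43] fe [ 0.5  -0.11  0.53]
0.7 tcp [ 0.39 -0.04  0.13] tip [0.4  0.01 0.08] wr [ 0.34 -0.29  0.4 ] fe [ 0.47 -0.2   0.51]
0.8 tcp [ 0.39 -0.06  0.12] tip [ 0.41 -0.02  0.08] wr [ 0.28 -0.32  0.37] fe [ 0.42 -0.28  0.49]
0.9 tcp [ 0.39 -0.1   0.12] tip [ 0.42 -0.06  0.08] wr [ 0.21 -0.34  0.35] fe [ 0.36 -0.34  0.47]
1.0 tcp [ 0.4  -0.14  0.12] tip [ 0.44 -0.11  0.09] wr [ 0.15 -0.35  0.33] fe [ 0.29 -0.4   0.45]
```

View pics/s2.png

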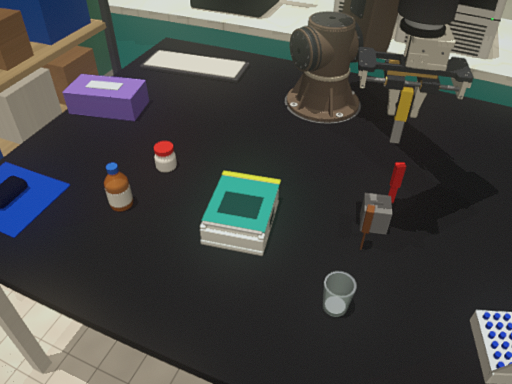

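View pics/d2.png

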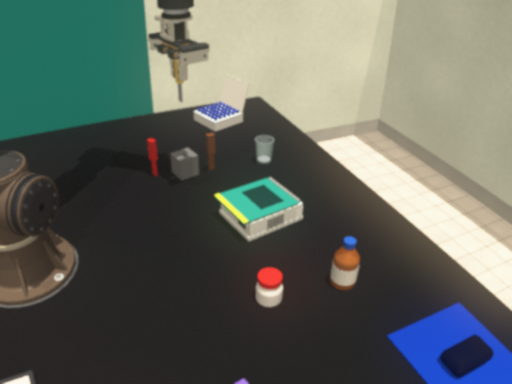

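```bash
python3 - <<'E'
from rig import robot
from fk import *
from h import *
R=ori2(np.radians(32),np.radians(30))
tip=w(-.14,-.04,.075);qb=solve(tip-L*R[:,2],R,[np.array([-45,23,-32,-75,-63,50.])])[0]
print(robot.read_t());robot.movej(qb);print(robot.read_t(),robot.read_position()-(tip-L*R[:,2]),robot.read_force())
for n in ("scene","side","wrist"):
    p,Rr=robot.read_position(),robot.read_tcp_rot()
    im,d=robot.grab_frame(n);cv2.imwrite(f"pics/{n}3.png",im[:,:,::-1]);np.savez(f"pics/{n}3.npz",im=im,d=d,p=p,R=Rr)
E
python3 - <<'E'
import cv2
a=cv2.resize(cv2.imread('pics/scene3.png')[100:280,130:370],None,fx=3.2,fy=3.2,interpolation=2)
b=cv2.resize(cv2.imread('pics/side3.png')[130:280,130:330],None,fx=4,fy=4,interpolation=2)
cv2.imwrite('pics/c3a.png',a);cv2.imwrite('pics/c3b.png',b)
E
```

```text
7.575
9.5667 [0.0002582  0.00031525 0.00013236] [ 0.1449764  -0.5124364  -0.69206347]
```

View pics/c3a.png

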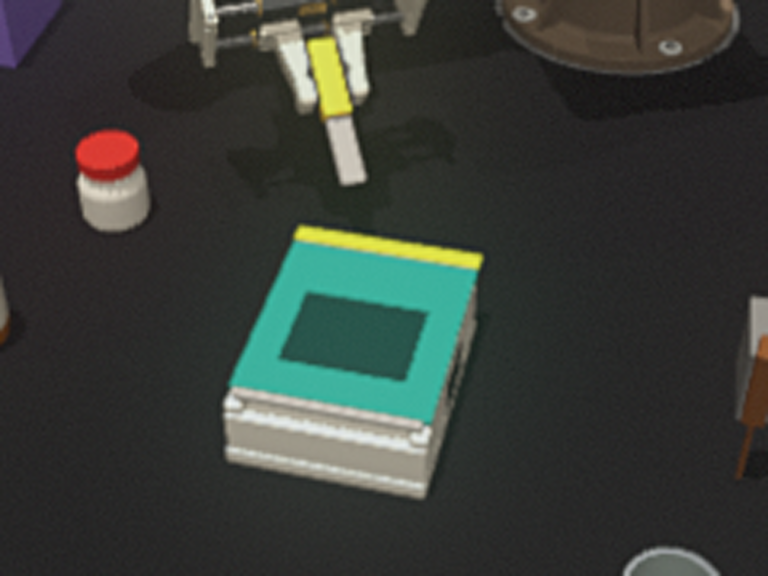

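View pics/c3b.png

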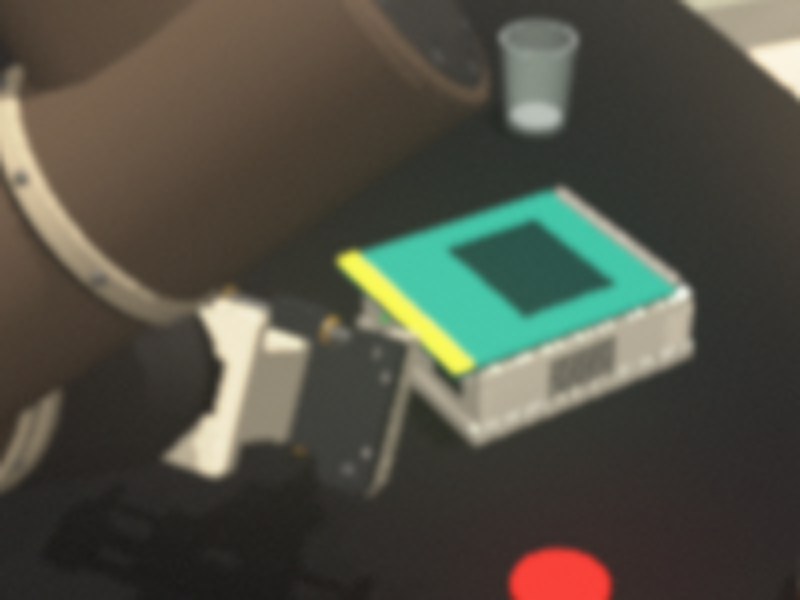

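View pics/wrist3.png

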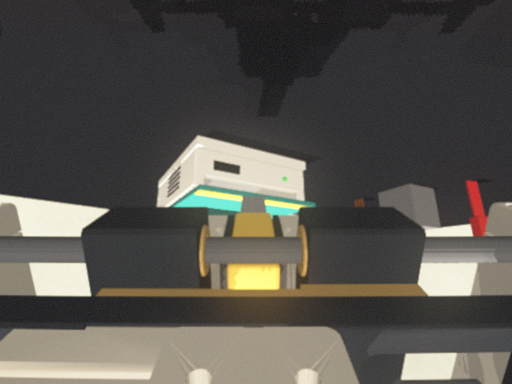

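```bash
python3 - <<'E'
from rig import robot
from h import *
z=np.load("pics/scene3.npz");im,d=z['im'],z['d'];ci=robot.camera_info("scene");H=hsv(im)
B=np.c_[EX,EY,EZ]
m=np.zeros(d.shape,bool);m[134:160,225:250]=1
m&=(H[...,1]<60)&(H[...,2]>100)
n,l,s,c=cv2.connectedComponentsWithStats(m.astype(np.uint8));i=1+np.argmax(s[1:,4]);uv=maskuv(l==i);print(s[i])
r=cv2.minAreaRect(uv.astype(np.float32));print(r)
P=pts(ci,d,uv);Q=(P-O)@B;print('blade reader frame: top-of tip', Q[np.argsort(-Q[:,0])[:12]].round(4))
R=ori2(np.radians(32),np.radians(30));dd=R[:,2]
k=np.median(P[:,2]-0)  
v=(P-P.mean(0));U,S,V=np.linalg.svd(v);print('blade dir',V[0],'cmd',dd)
tipc=w(-.14,-.04,.075);print('along d of blade points rel. cmd tip',((P-tipc)@R).min(0),((P-tipc)@R).max(0),np.median((P-tipc)@R,0))
y=(H[...,0]>=24)&(H[...,0]<=34)&(H[...,1]>130)&(H[...,2]>100);y[:165]=0;y[190:]=0;y[:,:220]=0;y[:,290:]=0
P=pts(ci,d,maskuv(y));P=P[(P[:,2]>.05)&(P[:,2]<.075)];Q=(P-O)@B;print('stripe',Q.min(0),Q.max(0),np.median(Q,0))
for lo in np.arange(-.06,.06,.03):
    k=(Q[:,1]>lo)&(Q[:,1]<lo+.03);print(np.sort(Q[k,0])[:3])
E
```

```text
[232 136  13  22 180]
((237.6470947265625, 146.58824157714844), (21.3431339263916, 8.246211051940918), 75.96376037597656)
blade reader frame: top-of tip [[-0.1355 -0.044   0.0781]
 [-0.1363 -0.0468  0.077 ]
 [-0.1373 -0.047   0.0792]
 [-0.1375 -0.0369  0.0779]
 [-0.1376 -0.0421  0.0768]
 [-0.1382 -0.0422  0.0794]
 [-0.1386 -0.0397  0.0797]
 [-0.1386 -0.0473  0.0844]
 [-0.139  -0.0399  0.0762]
 [-0.1397 -0.0299  0.0806]
 [-0.1397 -0.0477  0.0804]
 [-0.1401 -0.0476  0.0863]]
blade dir [0.70261083 0.38568206 0.59798609] cmd [ 0.65343229  0.5405662  -0.52991926]
along d of blade points rel. cmd tip [-0.00757797 -0.00890568 -0.10957462] [0.16145291 0.04543985 0.00160607] [-0.00114236  0.00168554 -0.03015347]
stripe [-0.09700305 -0.06875745  0.05710007] [-0.0762137   0.07149982  0.06558321] [-0.0864456   0.00282164  0.06185012]
[-0.09415931 -0.09382003 -0.0935789 ]
[-0.09397012 -0.09378476 -0.09364802]
[-0.09700305 -0.09568021 -0.09485441]
[-0.09425206 -0.09402693 -0.09392013]
```

```bash
sed -i 's/^L=0.066/L=0.067/' h.py; cat > lift.py <<'E'
from rig import robot
from plan import *
import sys
lo,hi,st=map(float,sys.argv[1:4])
F0=robot.read_force()
for thd in np.arange(lo,hi+.1,st):
    f=np.clip(thd/90,0,1)
    a=np.radians(32-8*f);psi=np.radians(30-15*f)
    R=ori2(a,psi);tip=tippose(np.radians(thd),a,psi,-.02,.011+.014*f);p=tip-L*R[:,2]
    robot.servo_line(p,R,speed=.07)
    F=robot.read_force()-F0
    print(thd,round(robot.read_t(),2),(B:=np.c_[EX,EY,EZ]).T.dot(F).round(1),round(robot.read_grip_width()*88,1))
    if np.linalg.norm(F)>20: print('STOP');break
E
python3 - <<'E'
from rig import robot
from h import *
R=ori2(np.radians(32),np.radians(30))
for x,y,z in ((-.12,-.02,.037),(-.083,-.02,.037)):
    robot.servo_line(w(x,y,z)-L*R[:,2],R,speed=.08);print(robot.read_force(),robot.read_t())
E
python3 lift.py 0 15 3
python3 - <<'E'
from rig import robot
import cv2,numpy as np
out=[]
for n,s in (("scene",np.s_[100:280,130:370]),("side",np.s_[130:280,130:330])):
    im,d=robot.grab_frame(n);out.append(cv2.resize(im[s][...,::-1],(400,300),interpolation=2))
cv2.imwrite('pics/c4.png',np.hstack(out))
E
```

```text
[ 0.5399079  -0.08579737  0.25596638] 10.45
[-0.44242321 -0.49019312 -0.04319599] 11.0667
0.0 11.32 [ 1.   0.6 -0.8] 22.2
3.0 11.59 [ 1.4  0.2 -1.7] 21.9
6.0 11.87 [-0.2  0.5 -0.8] 22.2
9.0 12.14 [ 0.5 -0.1 -1.1] 21.8
12.0 12.42 [ 0.5  0.9 -1. ] 21.8
15.0 12.69 [0.2 1.1 0.3] 21.8
```

View pics/c4.png

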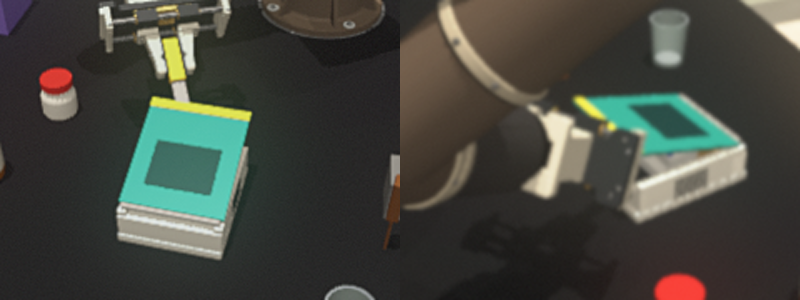

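The cover is lifting on the blade (side view: the front lip is clearly raised and the block is visible beneath). Continuing.

```bash
python3 lift.py 20 104 6
cat > look.py <<'E'
from rig import robot
import cv2,numpy as np,sys
out=[]
for n in ("scene","side","wrist"):
    p,R=robot.read_position(),robot.read_tcp_rot()
    im,d=robot.grab_frame(n);np.savez(f'pics/{n}{sys.argv[1]}.npz',im=im,d=d,p=p,R=R)
    s={"scene":np.s_[60:280,110:403],"side":np.s_[90:280,110:363],"wrist":np.s_[:,:]}[n]
    out.append(cv2.resize(im[s][...,::-1],(400,300),interpolation=2))
cv2.imwrite(f'pics/c{sys.argv[1]}.png',np.vstack([np.hstack(out[:2]),np.hstack([out[2],out[2]*0])]))
E
python3 look.py 5
```

```text
20.0 13.15 [ 0.1  0.3 -0.4] 22.1
26.0 13.55 [-0.8 -0.1  0.9] 22.1
32.0 13.95 [-0.4  1.5  0.4] 21.8
38.0 14.32 [-0.9  0.8  0.6] 22.0
44.0 14.68 [0.5 0.3 1.2] 21.7
50.0 15.05 [-0.6 -0.1  0.3] 22.1
56.0 15.42 [-0.5  1.2  0.3] 21.9
62.0 15.78 [-0.   1.   1.1] 22.0
68.0 16.13 [-0.8  1.   0.7] 22.0
74.0 16.49 [-1.   1.4  0.9] 22.0
80.0 16.85 [-0.6 -0.2  1.4] 21.8
86.0 17.21 [-0.   0.8  1. ] 21.7
92.0 17.57 [-0.8  1.8  1.6] 22.0
98.0 17.93 [-0.1  0.9  1. ] 22.0
104.0 18.3 [-0.4  1.   0.4] 22.0
```

View pics/c5.png

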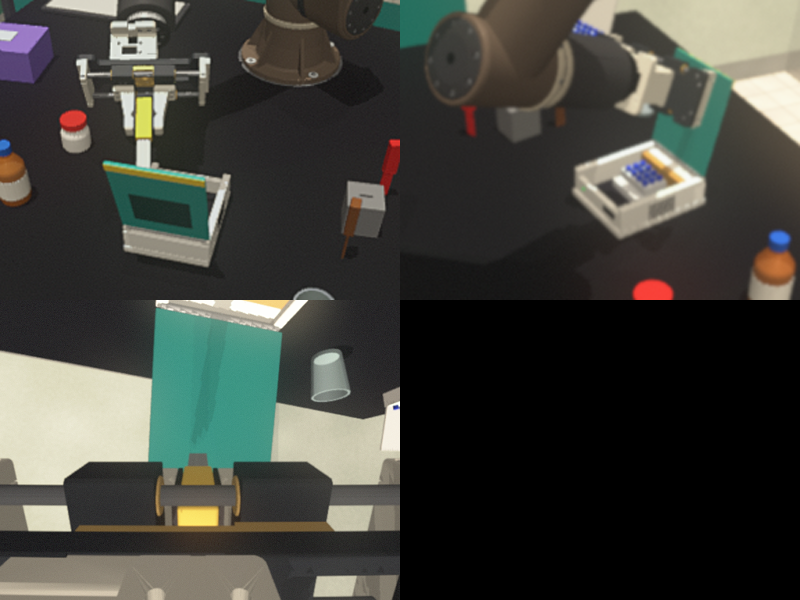

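```bash
python3 - <<'E'
from rig import robot
from plan import *
z=np.load("pics/wrist5.npz");im,d=z['im'],z['d'];ci=robot.camera_info("wrist");H=hsv(im)
m=(H[...,0]>=75)&(H[...,0]<=95)&(H[...,1]>130)&(d>0);m[215:]=0
P=pts(ci,d,maskuv(m),z['p'],z['R']);Q=(P-O)@np.c_[EX,EY,EZ];Q=Q[(Q[:,0]>0)&(Q[:,0]<.2)]
k=np.polyfit(Q[:,2],Q[:,0],1);print('cover angle deg',90+np.degrees(np.arctan(k[0])),len(Q))
R=ori2(np.radians(24),np.radians(15))
robot.servo_line(robot.read_position()-EX*.09,R,speed=.15)
R=ori2(np.radians(40),0);p=w(-.06,0,.10)-L*R[:,2]
s=solve(p,R,[robot.read_qpos()]);print(s)
robot.movej(s[0]);print(robot.read_t(),robot.read_force())
E
python3 look.py 6
```

```text
cover angle deg 104.50664944834828 24931
[]Traceback (most recent call last):
  File "<stdin>", line 11, in <module>
IndexError: list index out of range
```

View pics/c6.png

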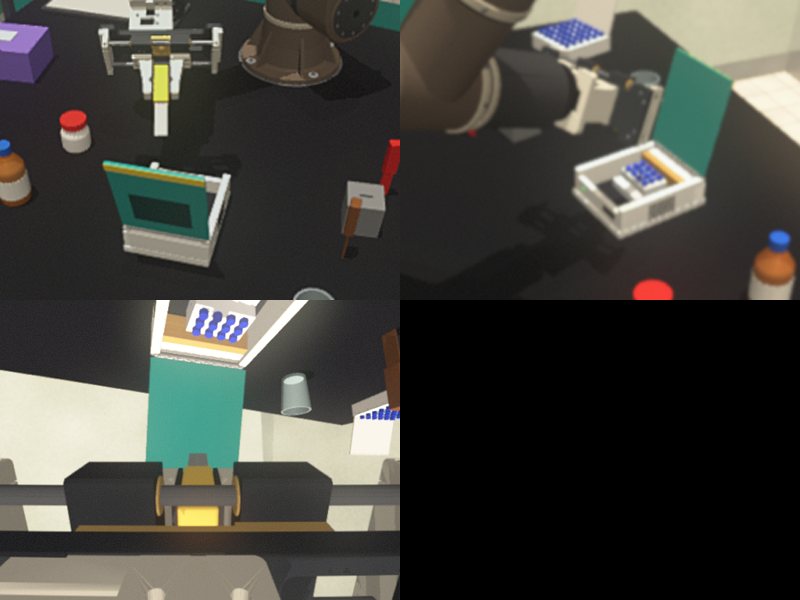

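```bash
python3 - <<'E'
from rig import robot
from plan import *
B=np.c_[EX,EY,EZ]
for n in ('side','wrist'):
    z=np.load(f"pics/{n}6.npz");im,d=z['im'],z['d'];ci=robot.camera_info(n);H=hsv(im)
    a=(z['p'],z['R']) if n=='wrist' else (None,None)
    P=pts(ci,d,maskuv(d>0),*a);uv=maskuv(d>0);Q=(P-O)@B
    k=(abs(Q[:,1])<.057)&(Q[:,0]>-.064)&(Q[:,0]<.075)&(Q[:,2]<.056)&(Q[:,2]>.005)
    S=Q[k];print(n,k.sum(),np.histogram(S[:,2],bins=np.arange(.005,.058,.004)))
    col=im[uv[k][:,1],uv[k][:,0]]
    hs=H[uv[k][:,1],uv[k][:,0]]
    blue=(hs[:,0]>105)&(hs[:,0]<130)&(hs[:,1]>120)
    print('blue',blue.sum(),S[blue].min(0),S[blue].max(0),cv2.minAreaRect((S[blue][:,:2]*1000).astype(np.float32)))
    brass=(hs[:,0]>8)&(hs[:,0]<28)&(hs[:,1]>90);print('brass',brass.sum(),np.percentile(S[brass],[2,50,98],axis=0))
    k2=(S[:,2]>.036)&(S[:,2]<.049)&(~brass)&(S[:,0]<.05)
    r=cv2.minAreaRect((S[k2][:,:2]*1000).astype(np.float32));print('block top',k2.sum(),r,np.percentile(S[k2],[1,99],axis=0))
    k3=(S[:,2]>.022)&(S[:,2]<.030)&~brass;print('step?',k3.sum(),np.percentile(S[k3],[2,50,98],axis=0))
im=np.load("pics/side6.npz")['im'];cv2.imwrite('pics/c6s.png',cv2.resize(im[170:250,215:315,::-1],None,fx=7,fy=7,interpolation=2))
for psi in (0,6,12):
  for a in (30,35,38,40):
    o=[]
    for x in (-.09,-.06,-.025,.006):
      for zz in (.026,.05,.08,.11):
        R=ori2(np.radians(a),np.radians(psi));s=solve(w(x,0,zz)-L*R[:,2],R,[np.array([-35,12,-42,-100,-35,45.])])
        o.append(round(s[0][4]) if s else None)
    print(psi,a,o)
E
```

```text
side 1130 (array([ 17, 157,  21,  27,  76, 103,  73,  71, 178, 300,  95,  11,   1]), array([0.005, 0.009, 0.013, 0.017, 0.021, 0.025, 0.029, 0.033, 0.037,
       0.041, 0.045, 0.049, 0.053, 0.057]))
blue 71 [ 0.0015282  -0.02363881  0.03778956] [0.03425024 0.03203908 0.04879664] ((17.96520233154297, 4.236804962158203), (55.67290496826172, 32.716651916503906), 89.80339813232422)
brass 151 [[ 0.04826516 -0.04309112  0.03269861]
 [ 0.05250042  0.00081671  0.04214405]
 [ 0.06122978  0.05516651  0.04489751]]
block top 327 ((-6.422092437744141, -0.08098602294921875), (112.24900817871094, 113.98194122314453), 0.16086158156394958) [[-0.05242098 -0.03057263  0.03619616]
 [ 0.04894082  0.05685558  0.04846653]]
step? 179 [[-0.02170935 -0.03101499  0.02278991]
 [-0.00840925  0.00108164  0.02560838]
 [ 0.05106178  0.05616225  0.02951192]]
wrist 7850 (array([   0,  652,  133,  150,  199,  441,  478,  651, 1775, 2260, 1087,
         24,    0]), array([0.005, 0.009, 0.013, 0.017, 0.021, 0.025, 0.029, 0.033, 0.037,
       0.041, 0.045, 0.049, 0.053, 0.057]))
blue 685 [-0.00136443 -0.02442237  0.04178
[... 932 characters left out ...]
3, None]
6 30 [-57, -54, -52, -49, -55, -52, -49, -46, -53, -50, -47, -43, -51, -48, -44, -41]
6 35 [-47, -45, -41, -38, -45, -42, -39, -35, -42, -39, -36, -32, -40, -37, -34, -30]
6 38 [-41, -38, -35, -30, -39, -36, -32, -28, -36, -33, -29, -25, -34, -31, -27, -23]
6 40 [-37, -34, -30, -25, -34, -31, -27, -22, -32, -29, -25, -20, -29, -27, -23, -19]
12 30 [-57, -56, -55, -54, -55, -54, -52, -51, -53, -52, -50, -48, -51, -50, -48, -46]
12 35 [-49, -48, -47, -45, -47, -46, -44, -42, -45, -43, -41, -39, -43, -41, -39, -37]
12 38 [-44, -43, -41, -40, -42, -40, -39, -37, -39, -38, -36, -34, -37, -36, -34, -32]
12 40 [-41, -39, -38, -36, -38, -37, -35, -33, -36, -34, -33, -31, -34, -32, -31, -29]
```

View pics/c6s.png

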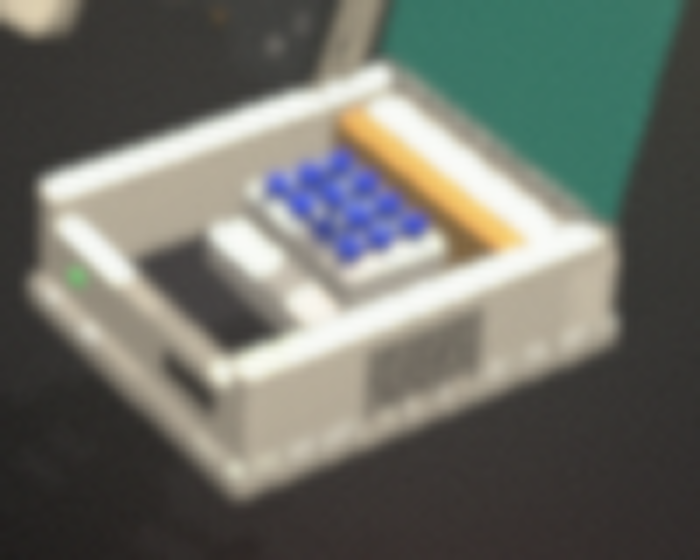

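```bash
cat > push.py <<'E'
from rig import robot
from plan import *
a=np.radians(38);R=ori2(a,0);B=np.c_[EX,EY,EZ]
Y=.0043;xc=-.0045
def go(x,z,sp=.05,y=Y): robot.servo_line(w(x,y,z)-L*R[:,2],R,speed=sp)
def fr(n=4):
    f=[]
    for _ in range(n): robot.dwell(.02);f.append(robot.read_force())
    return B.T@np.mean(f,0)
E
python3 - <<'E'
from push import *
p=w(-.06,Y,.085)-L*R[:,2]
s=solve(p,R,[robot.read_qpos(),np.array([-35,12,-42,-100,-20,45.])]);print(s)
robot.movej(s[0]);print(robot.read_t(),fr())
k=.018
go(xc-.0009-k*np.cos(a),.0272+k*np.sin(a),.08);print(robot.read_t(),fr(),robot.read_position()+L*R[:,2]-w(xc-.0009-k*np.cos(a),Y,.0272+k*np.sin(a)))
E
python3 look.py 7; python3 - <<'E'
import numpy as np,cv2
im=np.load("pics/side7.npz")['im'];a=cv2.resize(im[170:250,215:315,::-1],(400,320),interpolation=2)
im=np.load("pics/wrist7.npz")['im'];b=cv2.resize(im[40:260,110:390,::-1],(400,320),interpolation=2)
cv2.imwrite('pics/c7s.png',np.hstack([a,b]))
E
```

```text
[array([-18.99973237,  -3.95292681, -42.97868102, -83.55061543,
       -22.30974368,  11.588866  ])]
19.9417 [ 0.04248006 -0.25656429 -0.5455554 ]
20.9333 [ 0.05321628 -0.13204083  0.0505742 ] [ 0.00012084 -0.00028571  0.00038702]
```

View pics/c7s.png

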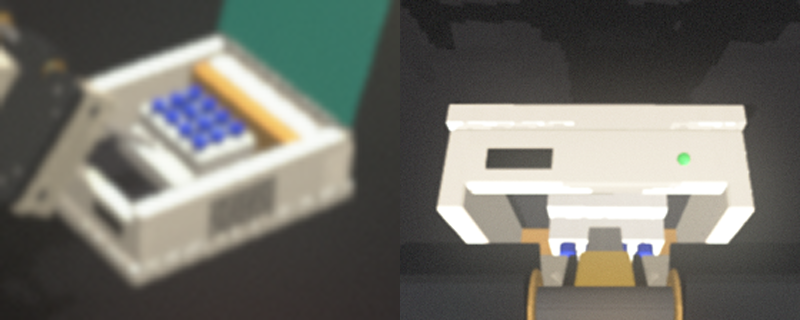

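View pics/c7.png

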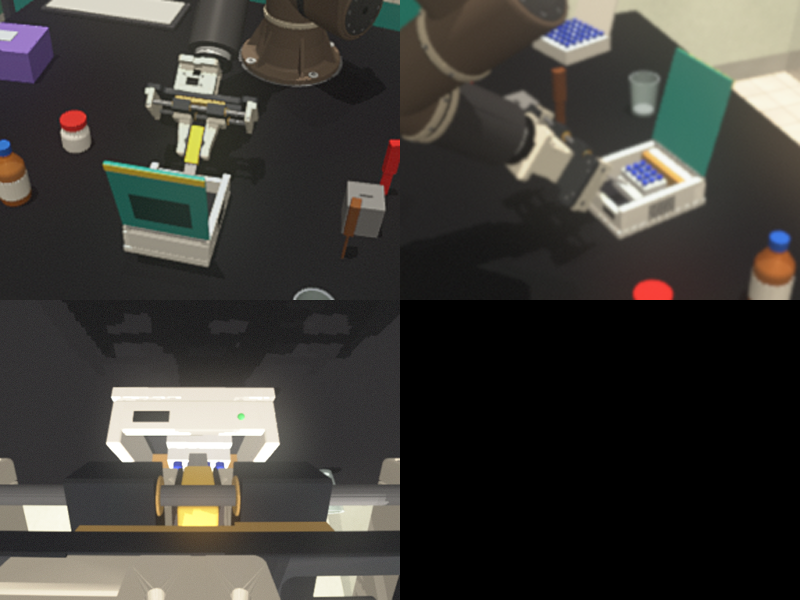

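```bash
python3 - <<'E'
from push import *
f0=fr(6);print('f0',f0)
for k in (.010,.006,.004,.002,.0005,-.001,-.0025,-.004):
    go(xc-.0009-k*np.cos(a),.0272+k*np.sin(a),.03)
    f=fr()-f0;print(k,f.round(2),((robot.read_position()+L*R[:,2]-O)@B).round(4),robot.read_t())
    if f[2]>3.5 or f[0]<-4: break
E
```

```text
f0 [ 0.0292405   0.04544602 -1.05002683]
0.01 [-0.28 -0.31  0.34] [-0.0134  0.0043  0.0331] 21.7333
0.006 [-0.11  0.09  0.7 ] [-0.0102  0.0043  0.0308] 22.0833
0.004 [ 0.23 -0.09  0.38] [-0.0086  0.0043  0.0296] 22.4
0.002 [-0.06 -0.25  0.24] [-0.007   0.0043  0.0284] 22.7167
0.0005 [ 0.02 -0.05  0.61] [-0.0058  0.0043  0.0275] 23.0333
-0.001 [-0.5  -0.14 -0.16] [-0.0046  0.0043  0.0265] 23.35
-0.0025 [-0.39  0.72  3.51] [-0.0031  0.0043  0.026 ] 23.6667
```

```bash
python3 - <<'E'
from push import *
z=.0255;x=-.0035;f0=np.array([0,0,-1.0])
for i in range(14):
    x+=.002;go(x,z,.03)
    f=fr(3)-f0;q=(robot.read_position()+L*R[:,2]-O)@B
    print(round(x,4),f.round(2),q.round(4),round(robot.read_t(),2))
    if f[0]<-4: break
E
python3 look.py 8;python3 - <<'E'
import numpy as np,cv2
im=np.load("pics/side8.npz")['im'];a=cv2.resize(im[170:250,215:315,::-1],(400,320),interpolation=2)
im=np.load("pics/wrist8.npz")['im'];b=cv2.resize(im[40:260,110:390,::-1],(400,320),interpolation=2)
cv2.imwrite('pics/c8s.png',np.hstack([a,b]))
E
```

```text
-0.0015 [-0.44  0.83  5.2 ] [-0.0011  0.0043  0.0259] 23.97
0.0005 [-1.4  0.2  6.4] [0.0009 0.0042 0.0259] 24.27
0.0025 [-1.11  0.01  6.37] [0.0029 0.0042 0.0259] 24.57
0.0045 [-1.39  0.3   6.26] [0.0049 0.0042 0.0259] 24.87
0.0065 [-6.28 -0.89 10.3 ] [0.0064 0.0042 0.0258] 25.17
```

View pics/c8s.png

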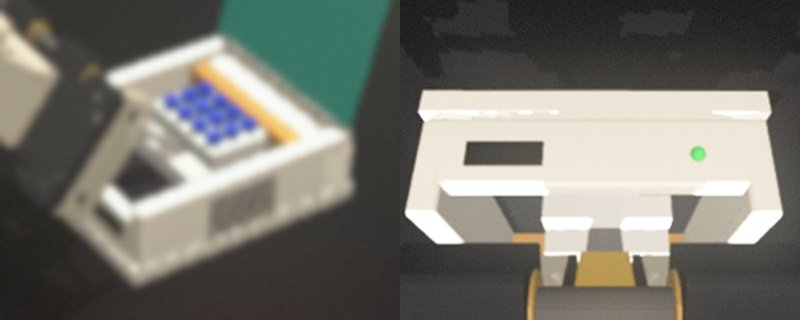

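```bash
python3 - <<'E'
from push import *
z=.0255;x=.0065;f0=np.array([0,0,-1.0])
for i in range(6):
    x+=.0006;z-=.0001;go(x,z,.03)
    f=fr(4)-f0;q=(robot.read_position()+L*R[:,2]-O)@B
    print(round(x,4),f.round(2),q.round(4),round(robot.read_t(),2))
    if f[0]<-12.5: break
robot.dwell(.6);print((fr(8)-f0).round(2),robot.read_grip_width()*88,robot.read_t())
E
python3 look.py 9;python3 - <<'E'
import numpy as np,cv2
from rig import robot
from push import *
z=np.load("pics/side9.npz");im=z['im'];a_=cv2.resize(im[170:250,215:315,::-1],(400,320),interpolation=2)
w9=np.load("pics/wrist9.npz")
b=cv2.resize(w9['im'][40:260,110:390,::-1],(400,320),interpolation=2)
cv2.imwrite('pics/c9s.png',np.hstack([a_,b]))
ci=robot.camera_info('side');d=z['d'];uv=maskuv(d>0);Q=(pts(ci,d,uv)-O)@B;hs=hsv(im)[uv[:,1],uv[:,0]]
k=(abs(Q[:,1])<.057)&(Q[:,0]>-.064)&(Q[:,0]<.07)&(Q[:,2]<.052)&(Q[:,2]>.03)
bl=k&(hs[:,0]>105)&(hs[:,0]<130)&(hs[:,1]>120)
print('blue',cv2.minAreaRect((Q[bl][:,:2]*1000).astype(np.float32)),np.median(Q[bl],0))
t=(hsv(im)[...,0]>=75)&(hsv(im)[...,0]<=95)&(hsv(im)[...,1]>120)&(d>0)
T=(pts(ci,d,maskuv(t))-O)@B;T=T[(T[:,0]>.05)&(T[:,0]<.2)&(T[:,2]>.07)&(T[:,2]<.23)&(abs(T[:,1])<.07)]
print('cover',90+np.degrees(np.arctan(np.polyfit(T[:,2],T[:,0],1)[0])),len(T))
E
```

```text
0.0071 [-12.45  -1.45  15.8 ] [0.0064 0.0042 0.0257] 25.63
0.0077 [-17.62  -2.93  20.79] [0.0065 0.0043 0.0255] 25.95
[-17.75  -2.32  20.27] 22.227132348518705 26.6833
blue ((26.868337631225586, 5.376123428344727), (57.18060302734375, 33.05195999145508), 88.65174102783203) [0.03042732 0.00919222 0.04548152]
cover 104.65405220327875 1820
```

View pics/c9s.png

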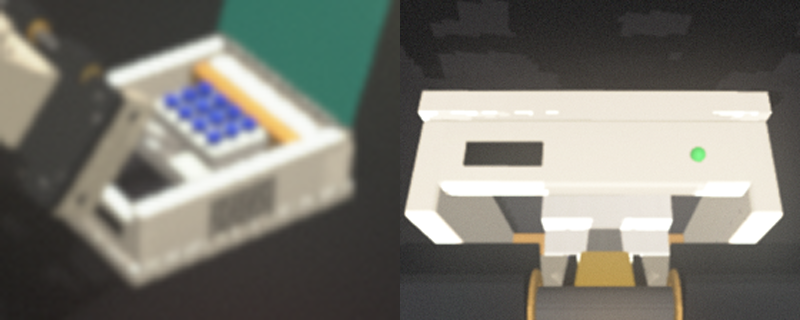

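View pics/c9.png

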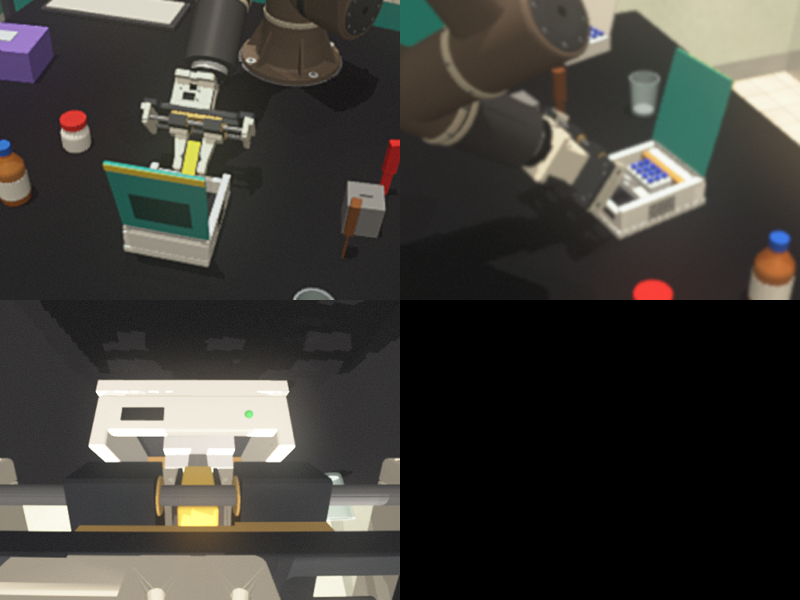

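```bash
python3 - <<'E'
from push import *
for n in ('7','9'):
    z=np.load(f"pics/wrist{n}.npz");d=z['d'];ci=robot.camera_info('wrist');uv=maskuv(d>0)
    Q=(pts(ci,d,uv,z['p'],z['R'])-O)@B
    k=(abs(Q[:,1]-.004)<.038)&(Q[:,0]>-.05)&(Q[:,0]<.0)&(Q[:,2]>.014)&(Q[:,2]<.024);S=Q[k]
    print(n,k.sum(),S.min(0),S.max(0))
    c=np.polyfit(S[:,1],S[:,0],1)
    for _ in range(3):
        r=S[:,0]-np.polyval(c,S[:,1]);g=abs(r)<.003;c=np.polyfit(S[g,1],S[g,0],1)
    print('front face slope deg',np.degrees(np.arctan(c[0])),'x',c[1],g.sum())
print((fr(4)),robot.read_grip_width()*88,robot.read_t())
E
```

```text
7 668 [-0.02157934 -0.03004183  0.01630235] [-0.01715166  0.03980836  0.02398205]
front face slope deg 1.5227809294572223 x -0.019599549488672267 668
9 1064 [-0.01105434 -0.03078203  0.01400442] [-0.00728136  0.03939526  0.02399931]
front face slope deg 0.2685161164113168 x -0.009143974920183233 1064
[-17.54061593  -1.9980336   19.2237686 ] 21.844056568645534 26.9
```

The block's front face is now square (0.3° against 1.5° before) at x = -9.1 mm, where -10 mm is expected when it is flush with the fence. The forces are steady, so I'm handing in.

```bash
python3 -c "
from rig import robot
print(robot.job_done(),robot.read_t(),robot.read_force(),robot.read_grip_width()*88)"
```

```text
the job is handed in; nothing more can be done
the job is handed in; nothing more can be done
```

The job is done and handed in at about 27 s of the 48 s allowed. No verdict was reported.

**What I did:** I drew the yellow tool from its stand and levered the cover open from its front lip with the blade. Then, with the tip in the block's step, I slid the block about 10 mm back to the fence and left the arm pressing forward and down.

**Last checks before handing in:**
- **Cover:** it stands at about 104.6° (1.83 rad) and stayed there after the tool left it.
- **Block:** its front face is square to within about 0.3° of my estimate of the reader's axes; it was 1.5° askew before the push. Its position agrees with lying flush on the fence to about 1 mm, within the 2 mm calibration.
- **Push:** about 17.5 N forward and 19–20 N downward at the wrist, steady over the last second.
- **Grip:** the tool was held at about 22 mm finger opening.
- **Bottle, jar and beaker:** they looked unmoved in the pictures; I did not measure them again.

**Less certain:**
- **Contact forces:** I only had the wrist force, so the separate forces on fence and bed are inferred, not measured.
- **Cap angle:** a coarse fit to the blue caps from the side view gave about 1.3° of skew. That is noisier than the front-face fit and still inside the 0.05 rad limit.
- **After handing in:** force and grip could no longer be read.

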